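# Fit the keyed sensor cartridge to the titrator

### The arm

A 7-joint arm with a two-finger parallel gripper is mounted at the origin on the work surface. World frame = base frame: x ahead of the robot, y to its left, z up, the work surface at z = 0. Lengths are in mm, angles in rad, forces in N, time in s.
With the tool pointing down it reaches from about 400 to 875 mm from the base axis. Payload 6.5 kg.
Tool frame: the origin (TCP) lies at the centre of the arm's flange, where the gripper is bolted on; the fingertips stand 166 mm ahead of it and the grasp point (between the pads) lies bot.grip_depth ahead of it (bot.grip_depth is the distance from the TCP to the grasp point, in mm); z points along the fingers, x is the direction in which the jaws open and shut, and the axes are right-handed (so a half turn about z gives the same grasp; the last joint's range is limited). The gripper opens to 88 mm and grips with 3 to 60 N. Pads are 18 mm wide; open, the fingers measure 123 mm over their backs; the gripper's body (75 mm by 187 mm) begins 45 mm behind the grasp point.
Start: joints at [-1.26, 0.536, -0.004, 1.538, 0.003, 1.067, -0.071], TCP at [239.156, 604.396, 404.716] pointing down, gripper open.
Joint ranges: [-2.7, 2.7], [-0.37, 2.16], [-1.27, 1.26], [0.24, 2.4], [-1.31, 4.45], [0.19, 1.91], [-2.76, 2.76]. Speed limits (rad/s): [2.39, 2.39, 3.14, 3.14, 3.14, 3.14, 3.14].

### API

Orientations are given as a unit quaternion [w, x, y, z].
In Python, from station import bot gives the robot as it stands.
- The arm moves only by the tool arm_command, never from a script. Its argument "deltas" is a list of rows, each a list of 3 entries, a list of its own where there are three numbers: the turn, a rotation vector about the tool's x, y, z in degrees, then the shift along the tool's x, y, z in cm, then the opening, from 0 (shut) to 1 (fully open). In form: [[[wx, wy, wz], [dx, dy, dz], claw], ...]. A call has 1 to 5 rows; each row is the pose to reach, as a shift and turn from the pose commanded when the call began, along the tool's axes at that moment; what a row does not reach only later rows make up. A row lasts 1/8 s, in which the tool goes at most 62.5 mm and 10.7 degrees, less where a joint would pass 70% of its speed; a pose out of reach is approached as far as the arm can. A call with a gripper value outside its range is refused whole. The fingers move at their own pace and stop on an object; "newtons" is the grip in N (left out, the last holds). Time passes only in rows, so rows that repeat a pose let the fingers close. It gives the time, the measured TCP pose, the force and the opening at its end, in the units of the state.
- bot.state(): the state, without advancing time (a new reading comes with each control period).
- bot.get_image(name): name is "side" or "top"; returns the picture (480x640x3 uint8, red, green, blue); there is no depth.
- bot.camera_params(name): a dict with "camera_matrix" (3x3 intrinsics, pixels), "origin" and "attitude" of the camera in the world. Camera axes: x right, y up, looking along -z (the intrinsics and any distortion apply to the point x, -y, -z); pixel columns grow to the right and rows downward; lengths in mm; the calibration is good to about 2 mm. A picture is of the moment at which its call begins. camera_params takes no time and is no camera call.
- bot.close_job(): hands the job in, once; it reports no verdict.
Trained networks look in the newest picture that a camera, given by its name, has taken for a name from the list of things; names that differ only in an ending like _2 or _b are one class to them, and where a whole thing is asked for, a point or a joint stands for the part that bears it (a point fixed in the world has none). Each returns a list of dicts, best first, with "score" (0 to 1); they miss things now and then, are a little off and sometimes report something else, mostly with a low value. They report only what shows in the picture. A call takes as long as a camera call. They do not tell look-alikes from the thing itself.
- bot.find_in(camera, name): "box" ([left, top, width, height] in pixels, round what is visible of it).
- bot.cut_out(camera, name): "pixels" (480x640 bool, what is visible of it) and "box" ([left, top, width, height] in pixels, round what is visible of it).
The state is a dict: "t": time; "joint_pos": joint angles; "qvel": joint speeds; "tau": joint torques, N m; "tool_pos": TCP position; "tcp_rot": TCP orientation; "contact_force": force on the tool from outside, world axes, zero at the start; "ft_torque": the same for the moment, N m; "width": opening from 0.0 (shut) to 1.0 (fully open).
Only numpy, scipy, OpenCV 4.12 (cv2) and the standard library are available. Lean on these libraries where they do the work, as an engineer would, in place of code of your own. Each camera call takes 0.05 s, during which the arm holds its last target. There are 200 camera calls.

### The job

Fold both flaps of the small cardboard carton right back, well past upright, take the new sensor cartridge out, and plug it into the steel socket on the titrator's sloping deck: turn it until the flat of its barrel meets the flat of the socket, then push it fully home so that its flange sits flush on the socket ring. Let go of it, leave the flaps folded back, and leave the other things on the bench where they stand.

Things in the scene. Friction and masses are not known exactly. Their poses are not given: they have to be found in the camera images.
- carton: Open cardboard carton fixed to the bench: 140 mm in its x, 160 mm in its y, 90 mm high, walls 4 mm. Origin: centre of its underside, z up. Two flaps are hinged on the two 140 mm rims, at y = +79 and -79 mm, z = 90 mm; they point inwards over the contents and leave a gap of 80 mm or more between their free edges.
- tray_hole (a point): Centre of the round hole (37 mm across, 26 mm deep) in the white packing tray inside the carton, at the tray's top face, 30 mm above the carton's underside. The cartridge stands upright in it, flange on the tray, within about 3 mm of the centre.
- flap_left (a joint): Angle of the flap on the carton's +y rim: 0 closed (level, pointing inwards to -y), 1.57 upright, 2.9 (its stop) folded outwards. The flap is 138 mm long, 52 mm from hinge to free edge, 3 mm thick; it starts ajar at 0.75 to 1.15 and stays where it is left (light crease, 0.3 N at the edge). Below about 1.0 it can jam if pushed level: lift its edge too.
- flap_right (a joint): The same for the flap hinged on the carton's -y rim (0 pointing inwards to +y, 1.57 upright, 2.9 folded outwards).
- flap_left_edge (a point): Middle of the free edge of the flap on the carton's +y side.
- flap_right_edge (a point): Middle of the free edge of the flap on the carton's -y side.
- cartridge: Sensor cartridge, 0.08 to 0.17 kg. Origin: on its axis, in the underside of its flange; z along the axis towards the grip, x towards the flat. Black flange z = 0 to 5 mm, radius 22 mm, with a flat 16.5 mm from the axis on the +x side. Black octagonal grip z = 5 to 37 mm, 30 mm across flats, its face normals at 0, 45, 90 ... degrees from +x. It starts upright, turned any way.
- barrel_tip (a point): Lower end of the cartridge's aluminium D-shaped barrel, on its axis, 22 mm under the flange. The barrel has radius 14 mm and is cut by a flat 9 mm from the axis, on the same +x side as the flange's flat; its end has a chamfer of 0.7 mm.
- titrator: White titrator, fixed, 185 mm (x) by 200 mm (y), front towards its -x, deck rising from 61 mm high at the front to 151 mm at the back. Origin: centre of its underside, z up.
- port: Frame of the socket in the titrator's deck, which slopes at 28 degrees. Origin: axis of the hole, in the top face of the steel socket ring (60 mm across, 1.5 mm proud of the deck). z points straight out of the deck, x up the slope, y across. Fixed to the titrator. When the cartridge is home its origin meets this origin, its z lies along this z, and its flange rests on the ring.
- socket_floor (a point): Axis of the D-shaped hole 26 mm below the ring's face. The hole has radius 15.25 mm and its flat 10.25 mm from the axis. The flat lies nominally on port's +x side, but the ring stands up to 0.9 rad (52 degrees) either way from that about port's z; this angle is not reported: look, or feel for where the barrel drops in. The ring is far too stiff to turn.
- flask_a: Conical glass flask, 72 mm across, 118 mm high. It is a loose bystander: leave it where it stands. Its origin is the centre of its underside.
- flask_b: Another such conical glass flask. It is a loose bystander: leave it where it stands. Its origin is the centre of its underside.
- dish: White porcelain dish, 72 mm across, 30 mm high. It is a loose bystander: leave it where it stands. Its origin is the centre of its underside.
- beaker: Small glass beaker, 48 mm across, 55 mm high. It is a loose bystander: leave it where it stands. Its origin is the centre of its underside.
- reagent: White reagent bottle with an orange cap, 52 mm across, 110 mm high. It is a loose bystander: leave it where it stands. Its origin is the centre of its underside.
- cylinder: Glass measuring cylinder, foot 56 mm across, 168 mm high. It is a loose bystander: leave it where it stands. Its origin is the centre of its underside.
- mortar_pestle: Porcelain pestle standing on its end, 26 mm across, 80 mm high. It is a loose bystander: leave it where it stands. Its origin is the centre of its underside.
Not all that is in view belongs to the job. Leave any green look-alike of the cartridge alone.

How it is judged (in metres and radians):
On the way, in this order (a step that is already met when the one before it is completed fails the run):
1. both flaps are folded back past upright (over 2.0 rad) (value of joint each of flap_left, flap_right above 2 rad), for 0.2 s.
2. the cartridge is lifted clear out of the carton (z of cartridge in the frame of carton above 0.11 m), for 0.1 s.
At the end, for the whole second after the job is handed in: The cartridge stands in the socket, flange within 2 mm of the ring's face, axis within 3 mm across (either way) and 0.08 rad of the socket's axis (which only fits with the flats matched), at rest and released, and both flaps are still folded back beyond 1.8 rad (z of cartridge in the frame of port between -0.003 and 0.002 m and x of cartridge in the frame of port between -0.003 and 0.003 m and y of cartridge in the frame of port between -0.003 and 0.003 m and angle between the z axis of cartridge and the z axis of port, either way round below 0.08 rad and linear speed of cartridge below 0.01 m/s and value of joint each of flap_left, flap_right above 1.8 rad); the robot touches nothing.
It fails at once if a flask is pushed more than 30 mm from its place or tipped over (distance of any of flask_a, flask_b from where it was at the start of the episode above 0.03 m or angle between any of flask_a, flask_b's own z axis and vertical above 0.5 rad).
It fails at once if the dish or the beaker is pushed more than 30 mm from its place or tipped over (distance of any of dish, beaker from where it was at the start of the episode above 0.03 m or angle between any of dish, beaker's own z axis and vertical above 0.5 rad).
It fails at once if the bottle, the measuring cylinder or the pestle is pushed more than 30 mm from its place or tipped over (distance of any of reagent, cylinder, mortar_pestle from where it was at the start of the episode above 0.03 m or angle between any of reagent, cylinder, mortar_pestle's own z axis and vertical above 0.5 rad).
It also fails if it takes over 72 s, if anything falls off the work surface, if the arm or the gripper's body presses on something with over 40 N, if the wrist force passes 120 N, or if a joint passes its speed limit or range.

## Working session

There is one attempt and no reset: what is moved stays moved. The work goes in short steps, Python scripts to look and compute and a tool call to move; the robot and the scene stay as the last step left them, time stands still between calls to the robot, and variables do not carry over. Pictures are saved under pics/ and viewed, on a budget of 10 in all, crops included, one or two more only if the job needs it, and the job is handed in when it is done.

Besides the shell and the picture viewer there is one more tool, called after "Request:" as name(argument=value, ...) on one line, values as JSON. arm_command: Moves the arm, as the interface text tells. Its arguments: {"type":"object","properties":{"deltas":{"type":"array","items":{"type":"array"}},"newtons":{"type":"number"}},"required":["deltas"]}

```bash
mkdir -p pics; ls
cat > h.py <<'E'
import numpy as np, cv2
from scipy.spatial.transform import Rotation as R
from station import bot
def cam(n):
    p=bot.camera_params(n);K=np.array(p['camera_matrix'],float);o=np.array(p['origin'],float);a=np.array(p['attitude'],float)
    M=a if a.shape==(3,3) else R.from_quat(np.r_[a[1:],a[0]]).as_matrix()
    return K,o,M,p
def proj(n,P):
    K,o,M,_=cam(n);c=(np.atleast_2d(P)-o)@M;c=c*[1,-1,-1];u=c@K.T;return u[:,:2]/u[:,2:]
def ray(n,uv):
    K,o,M,_=cam(n);d=np.linalg.inv(K)@np.r_[uv,1];return o,M@(d*[1,-1,-1])
def atz(n,uv,z):
    o,d=ray(n,uv);return o+d*(z-o[2])/d[2]
def save(n,f,crop=None,s=1):
    im=bot.get_image(n)
    if crop: l,t,w,h=crop;im=im[t:t+h,l:l+w]
    cv2.imwrite('pics/'+f,cv2.resize(im[...,::-1],None,fx=s,fy=s,interpolation=cv2.INTER_CUBIC))
E
python3 - <<'E'
from h import *
print(bot.state(),bot.grip_depth)
for n in('side','top'):
    print(n,bot.camera_params(n)); save(n,n+'0.png')
    for k in ['carton','flap_left','flap_right','cartridge','titrator','port','flask_a','dish','beaker','reagent','cylinder','mortar_pestle']:
        print(k,[(np.round(d['box']).tolist(),round(d['score'],2)) for d in bot.find_in(n,k)][:4])
E
```

```text
pics
{'t': 0.0, 'joint_pos': array([-1.26017472,  0.53713882, -0.00445524,  1.53887624,  0.00261479,
        1.06729311, -0.07119634]), 'qvel': array([ 0.00028161, -0.00022353,  0.00096823, -0.00065979,  0.00093273,
       -0.00069406,  0.00049627]), 'tau': array([-1.18516359e-04, -5.71010327e+01,  9.90903564e-01, -2.51622480e+01,
       -5.62183012e-02,  1.79409399e-02,  1.44371475e-04]), 'tool_pos': array([239.04607233, 604.08835259, 403.8551843 ]), 'tcp_rot': array([ 5.32997071e-04,  8.27005354e-01,  5.62193396e-01, -6.68372186e-04]), 'contact_force': array([ 1.33223376,  0.87056172, -0.06194503]), 'ft_torque': array([ 0.02690146, -0.03920213,  0.00257192]), 'width': 0.9947384615970242} 147.29999999999998
side {'camera_matrix': array([[552.5755569 ,   0.        , 310.07276659],
       [  0.        , 552.5755569 , 236.61965635],
       [  0.        ,   0.        ,   1.        ]]), 'origin': array([-149.04537853, -769.89119524,  782.60679174]), 'attitude': array([ 0.81944919,  0.44187929, -0.17494418, -0.32037518])}
carton [([200.0, 183.0, 85.0, 89.0], 0.91)]
flap_left [([200.0, 184
[... 1119 characters left out ...]
67.0], 0.65)]
flap_left [([187.0, 243.0, 15.0, 65.0], 0.91)]
flap_right [([250.0, 243.0, 19.0, 66.0], 0.95)]
cartridge [([163.0, 285.0, 16.0, 17.0], 0.85), ([200.0, 328.0, 22.0, 19.0], 0.83), ([213.0, 208.0, 18.0, 20.0], 0.78), ([221.0, 272.0, 18.0, 12.0], 0.68)]
titrator [([345.0, 232.0, 116.0, 117.0], 0.58)]
port [([362.0, 233.0, 96.0, 106.0], 0.78)]
flask_a [([249.0, 150.0, 30.0, 34.0], 0.75), ([188.0, 245.0, 14.0, 63.0], 0.75), ([346.0, 156.0, 27.0, 37.0], 0.61)]
dish [([300.0, 230.0, 30.0, 28.0], 0.76)]
beaker [([300.0, 302.0, 18.0, 20.0], 0.57)]
reagent []
cylinder [([87.0, 215.0, 46.0, 29.0], 0.73)]
mortar_pestle [([496.0, 216.0, 24.0, 19.0], 0.76), ([298.0, 228.0, 32.0, 32.0], 0.58)]
```

Run:
```python
import cv2
t=cv2.imread('pics/top0.png');s=cv2.imread('pics/side0.png')
cv2.imwrite('pics/t1.png',cv2.resize(t[130:370,80:500],None,fx=1.9,fy=1.9,interpolation=cv2.INTER_CUBIC))
cv2.imwrite('pics/s1.png',cv2.resize(s[120:390,130:520],None,fx=2,fy=2,interpolation=cv2.INTER_CUBIC))
```

```text
(no output)
```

View pics/t1.png

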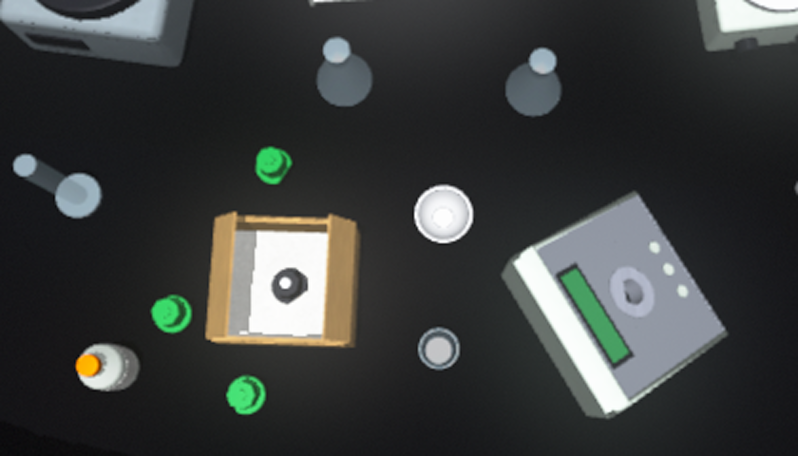

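View pics/s1.png

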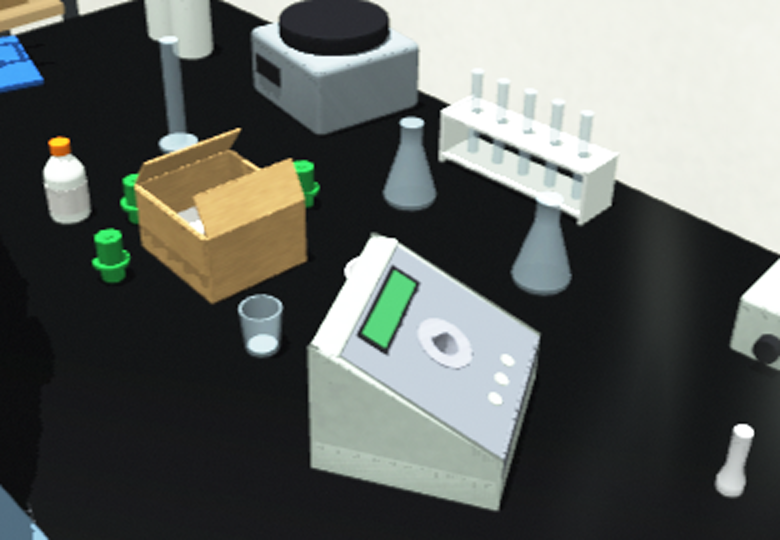

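The black cartridge stands in the carton at about (232,280) in the full top image. The green look-alikes are outside it at (223,217), (170,295) and (209,337). The port ring is at about (413,284) top and (351,291) side. Next I fit the carton and titrator models to both silhouettes.

```bash
cat > fit.py <<'E'
from h import *
from scipy.optimize import minimize, differential_evolution as DE
ims={n:cv2.imread(f'pics/{n}0.png') for n in('side','top')}
S=4
def poly(n,P,m):
    q=proj(n,P)
    cv2.fillPoly(m,[np.round((q+.5)*S*16).astype(np.int32)],1,shift=4)
def hull(n,P,m):
    q=cv2.convexHull(proj(n,P).astype(np.float32))[:,0]
    cv2.fillPoly(m,[np.round((q+.5)*S*16).astype(np.int32)],1,shift=4)
def T(p,P):
    c,s=np.cos(p[2]),np.sin(p[2]);P=np.array(P,float);return P@np.array([[c,s,0],[-s,c,0],[0,0,1]])+[p[0],p[1],0]
def box(X,Y,z): return [[a*X,b*Y,c] for a in(-1,1) for b in(-1,1) for c in z]
def flap(s,th): return [[x,s*(79-r*np.cos(th)),90+r*np.sin(th)] for x,r in((-69,0),(69,0),(69,52),(-69,52))]
def carton(p,n):
    m=np.zeros((480*S,640*S),np.uint8);hull(n,T(p,box(70,80,(0,90))),m)
    for s,th in((1,p[3]),(-1,p[4])): poly(n,T(p,flap(s,th)),m)
    return m
def titr(p,n):
    m=np.zeros((480*S,640*S),np.uint8)
    P=[[x,y,z] for y in(-100,100) for x,z in((-92.5,0),(92.5,0),(92.5,151),(92.5-169.3,61),(-92.5,61))]
    hull(n,T(p,P),m);return m
def fit(model,masks,bounds):
    M={n:cv2.resize(masks[n].astype(np.uint8),None,fx=S,fy=S,interpolation=cv2.INTER_NEAREST) for n in masks}
    def c(p):
        e=0
        for n in M:
            r=model(p,n);e+=1-(r&M[n]).sum()/(r|M[n]).sum()
        return e
    r=DE(c,bounds,popsize=10,maxiter=45,seed=1,polish=False);r=minimize(c,r.x,method='Nelder-Mead',options=dict(maxiter=200));return r.x,r.fun
E
cat > m1.py <<'E'
from fit import *
print('top axes',proj('top',[[500,0,0],[600,0,0],[500,100,0]]).round())
mk={}
for n,k in(('top',(192,243,78,67)),('side',(198,182,90,92))):
    hsv=cv2.cvtColor(ims[n],cv2.COLOR_BGR2HSV);l,t,w,h=k
    m=((hsv[...,0]>8)&(hsv[...,0]<25)&(hsv[...,1]>80)&(hsv[...,2]>40)).astype(np.uint8);z=np.zeros_like(m);z[t-6:t+h+6,l-8:l+w+6]=m[t-6:t+h+6,l-8:l+w+6]
    cs,_=cv2.findContours(z,cv2.RETR_EXTERNAL,cv2.CHAIN_APPROX_NONE);c=max(cs,key=cv2.contourArea)
    q=np.zeros_like(m);cv2.drawContours(q,[c],-1,1,-1);mk[n]=q;print(n,cv2.boundingRect(c))
c0=atz('top',(231,276),60);print(c0)
p,f=fit(carton,mk,[(c0[0]-30,c0[0]+30),(c0[1]-30,c0[1]+30),(-.5,.5),(.7,1.2),(.7,1.2)]);print('carton',p.round(3),f)
mt={}
for n in('top','side'):
    d=bot.get_image(n);b=bot.cut_out(n,'titrator');print([(x['box'],x['score']) for x in b][:2]);mt[n]=b[0]['pixels']
c1=atz('top',(405,290),60)
q,f=fit(titr,mt,[(c1[0]-40,c1[0]+40),(c1[1]-40,c1[1]+40),(-3.2,3.2)]);print('titr',q.round(3),f)
np.savez('fit.npz',p=p,q=q,mt=mt['top'],ms=mt['side'])
for n in ims:
    v=cv2.resize(ims[n],None,fx=S,fy=S)
    for m,pp in((carton,p),(titr,q)):
        cs,_=cv2.findContours(m(pp,n),cv2.RETR_EXTERNAL,cv2.CHAIN_APPROX_NONE);cv2.drawContours(v,cs,-1,(0,0,255),1)
    ims[n]=v
a=ims['top'][215*S:355*S,170*S:470*S];b=ims['side'][170*S:390*S,180*S:420*S]
a=cv2.resize(a,(600,280));b=cv2.resize(b,(340,312));v=np.zeros((600,600,3),np.uint8);v[:280]=a;v[285:597,:340]=b
for k,(n,(x,y)) in enumerate((('top',(413,284)),('side',(351,291)))):
    v[285+k*155:285+k*155+150,345:595]=cv2.resize(cv2.imread(f'pics/{n}0.png')[y-15:y+15,x-25:x+25],(250,150),interpolation=cv2.INTER_CUBIC)
cv2.imwrite('pics/fit.png',v)
E
python3 m1.py
```

```text
top axes [[314. 283.]
 [313. 241.]
 [272. 284.]]
top (188, 241, 81, 72)
side (198, 184, 86, 88)
[512.8341253  186.53148039  60.        ]Traceback (most recent call last):
  File "m1.py", line 10, in <module>
    p,f=fit(carton,mk,[(c0[0]-30,c0[0]+30),(c0[1]-30,c0[1]+30),(-.5,.5),(.7,1.2),(.7,1.2)]);print('carton',p.round(3),f)
        ~~~^^^^^^^^^^^^^^^^^^^^^^^^^^^^^^^^^^^^^^^^^^^^^^^^^^^^^^^^^^^^^^^^^^^^^^^^^^^^^^^^
  File "fit.py", line 30, in fit
    r=DE(c,bounds,popsize=10,maxiter=45,seed=1,polish=False);r=minimize(c,r.x,method='Nelder-Mead',options=dict(maxiter=200));return r.x,r.fun
    return fun(*args, **kwargs)
    ret = solver.solve()
    next(self)
    ~~~~^^^^^^
    energy = self.func(parameters)
    return self.f(x, *self.args)
           ~~~~~~^^^^^^^^^^^^^^^
  File "fit.py", line 28, in c
    r=model(p,n);e+=1-(r&M[n]).sum()/(r|M[n]).sum()
  File "fit.py", line 17, in carton
    for s,th in((1,p[3]),(-1,p[4])): poly(n,T(p,flap(s,th)),m)
                                     ~~~~^^^^^^^^^^^^^^^^^^^^^
  File "fit.py", line 6, in poly
    q=proj(n,P)
  File "h.py", line 9, in proj
    K,o,M,_=cam(n);c=(np.atleast_2d(P)-o)@M;c=c*[1,-1,-1];u=c@K.T;return u[:,:2]/u[:,2:]
            ~~~^^^
  File "h.py", line 5, in cam
    p=bot.camera_params(n);K=np.array(p['camera_matrix'],float);o=np.array(p['origin'],float);a=np.array(p['attitude'],float)
ValueError: time passes only in moves, steps and waits
```

```bash
sed -i 's/^def cam(n):/import functools\n@functools.lru_cache\ndef cam(n):/' h.py; time python3 m1.py
```

```text
top axes [[314. 283.]
 [313. 241.]
 [272. 284.]]
top (188, 241, 81, 72)
side (198, 184, 86, 88)
[512.8341253  186.53148039  60.        ]
carton [ 5.08638e+02  1.90852e+02 -4.60000e-02  9.82000e-01  1.10600e+00] 0.06186862909637991
[([342.8, 230.6, 117.8, 120.8], 0.89)]
[([282.8, 235.0, 118.4, 139.5], 0.58), ([487.0, 329.4, 19.8, 39.0], 0.29)]
titr [ 479.382 -197.996    2.091] 0.0402987637997162
real	1m31.743s
user	1m8.067s
sys	0m20.321s
```

View pics/fit.png

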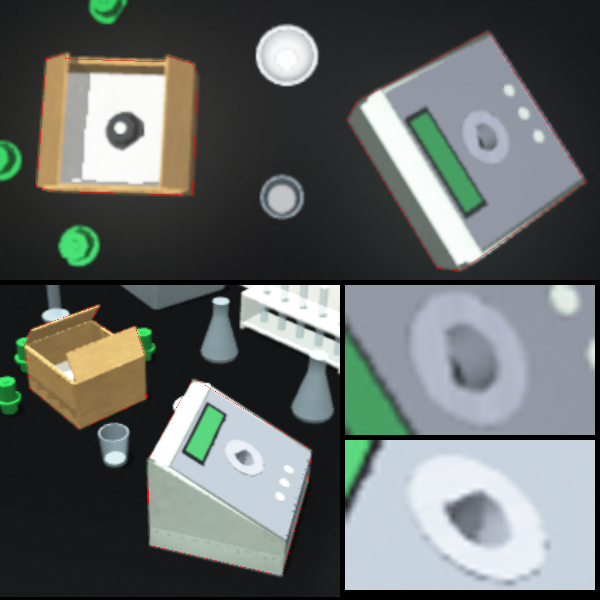

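The outlines fit well. The titrator's high side faces +y, and the port's x axis is about 2.09 rad in the world. Next I fit the ring, its hole angle and the cartridge.

```bash
cat > m2.py <<'E'
from fit import *
raw={n:cv2.imread(f'pics/{n}0.png') for n in ims}
U=8
def roi(n,x,y,w,h): return cv2.resize(raw[n][y:y+h,x:x+w],None,fx=U,fy=U,interpolation=cv2.INTER_CUBIC)
def rp(n,P,o,m,v):
    q=(proj(n,P)-o+.5)*U;cv2.fillPoly(m,[np.round(q*16).astype(np.int32)],v,shift=4)
def D(r,f,a):
    t=np.linspace(-np.pi,np.pi,120);P=np.c_[np.minimum(r*np.cos(t),f),r*np.sin(t)];c,s=np.cos(a),np.sin(a);return P@np.array([[c,s],[-s,c]])
def frame(yaw,tilt=np.radians(28)):  # port x up the slope
    return R.from_euler('z',yaw).as_matrix()@R.from_euler('y',-tilt).as_matrix()
reg={'top':(393,265,40,40),'side':(326,266,50,50)}
I={};TH={}
for n,k in reg.items():
    g=roi(n,*k).astype(float).mean(2);I[n]=g
def model(p,n,ring=30):
    o=np.array(reg[n][:2]);F=frame(p[3]);m=np.zeros(I[n].shape,np.uint8);c=p[:3]
    t=np.linspace(0,2*np.pi,100)
    rp(n,c+np.c_[ring*np.cos(t),ring*np.sin(t),0*t]@F.T,o,m,1)
    d=D(15.25,10.25,p[4]);rp(n,c+np.c_[d,0*d[:,0]]@F.T,o,m,2);return m
def cost(p):
    e=0
    for n in I:
        m=model(p,n);o=model(p,n,36)
        a=(m==0)&(o==1)
        for s in(a,m==1): e+=np.abs(I[n][s]-np.median(I[n][s])).sum()/5000
        h=I[n][m==2];rm=np.median(I[n][m==1]);e+=np.clip(h-(rm-25),0,None).sum()/5000+ -0.0
        e-=(rm-np.median(I[n][a]))*(m==1).sum()/5000*.5 + 0.5*np.clip(rm-h,0,40).sum()/5000
    return e
if __name__=='__main__':
    c=atz('top',(413,284),108)
    best=[]
    for lo,hi in((-.95,.95),):
        r=DE(cost,[(c[0]-12,c[0]+12),(c[1]-12,c[1]+12),(85,130),(2.0,2.2),(lo,hi)],popsize=8,maxiter=40,seed=2,polish=False)
        r=minimize(cost,r.x,method='Nelder-Mead',options=dict(maxiter=250));print('port',r.x.round(3),r.fun)
    for a in np.arange(-.9,.91,.2): print(round(a,1),round(cost(np.r_[r.x[:4],a]),2),end=' | ')
    np.save('port.npy',r.x)
    # cartridge
    o=np.array((212,262));g=roi('top',212,262,40,40).mean(2);dark=(g<115).astype(np.uint8)
    nl,lab,st,ce=cv2.connectedComponentsWithStats(dark);i=lab[160,160];print(st[1:])
    cs,_=cv2.findContours((lab==max(range(1,nl),key=lambda j:st[j,4] if st[j,0]>0 and st[j,1]>0 else 0)).astype(np.uint8),cv2.RETR_EXTERNAL,cv2.CHAIN_APPROX_NONE)
    M=np.zeros_like(dark);cv2.drawContours(M,cs,-1,1,-1);print('area',M.sum()/U/U)
    def cm(p):
        m=np.zeros_like(M);d=D(22,16.5,p[2])
        for z in(30,32.5,35): rp('top',np.c_[d+p[:2],0*d[:,0]+z],o,m,1)
        t=np.arange(8)*np.pi/4+np.pi/8+p[2];w=15/np.cos(np.pi/8)*np.c_[np.cos(t),np.sin(t)]
        for z in np.linspace(35,67,12): rp('top',np.c_[w+p[:2],0*t+z],o,m,1)
        return m
    cc=lambda p:1-(cm(p)&M).sum()/(cm(p)|M).sum()
    c=atz('top',(232,280),50)
    res=[]
    for a in np.arange(-3,3.2,.4):
        r=minimize(cc,np.r_[c[:2],a],method='Nelder-Mead',options=dict(initial_simplex=[[c[0],c[1],a],[c[0]+5,c[1],a],[c[0],c[1]+5,a],[c[0],c[1],a+.3]]));res.append((r.fun,*r.x.round(2)))
    for x in sorted(res)[:6]: print(np.round(x,3))
    m=cm(sorted(res)[0][1:])
    v=cv2.cvtColor(np.clip(g,0,255).astype(np.uint8),cv2.COLOR_GRAY2BGR);cs,_=cv2.findContours(m,0,1);cv2.drawContours(v,cs,-1,(0,0,255),1)
    out=[cv2.resize(v,(260,260))];P=np.load('port.npy')
    for n in I:
        v=roi(n,*reg[n]);mm=model(P,n)
        for k in(1,2):
            cs,_=cv2.findContours((mm>=k).astype(np.uint8),0,1);cv2.drawContours(v,cs,-1,(0,0,255),1)
        out.append(cv2.resize(v,(260,260)))
    cv2.imwrite('pics/fit2.png',np.hstack(out))
E
python3 m2.py
```

```text
port [ 485.092 -209.58   105.317    2.048   -0.493] -132.781
-0.9 -125.75 | -0.7 -130.23 | -0.5 -132.59 | -0.3 -129.06 | -0.1 -122.77 | 0.1 -114.93 | 0.3 -107.57 | 0.5 -101.52 | 0.7 -97.63 | 0.9 -94.17 | [[   92    75   146   145 12708]]
area 237.59375
[ 1.5100e-01  5.0714e+02  1.8673e+02 -2.3800e+00]
[1.5100e-01 5.0646e+02 1.8648e+02 3.9200e+00]
[ 1.5100e-01  5.0671e+02  1.8770e+02 -2.4400e+00]
[1.5100e-01 5.0648e+02 1.8723e+02 3.8100e+00]
[ 1.5100e-01  5.0665e+02  1.8658e+02 -2.4500e+00]
[ 1.5200e-01  5.0584e+02  1.8748e+02 -2.4400e+00]
```

View pics/fit2.png

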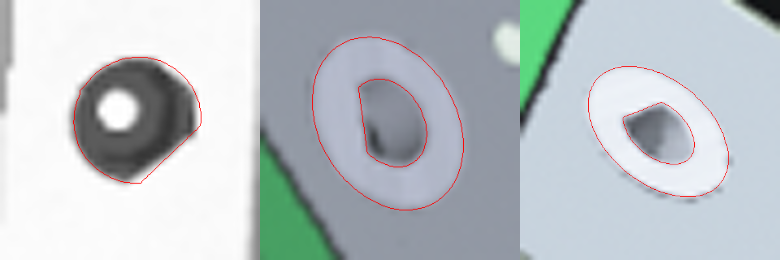

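The fits agree with the pictures:
- **Port:** (485,-210,105) with its x axis at about 2.07 rad. The hole's flat is about -0.49 rad from port x.
- **Cartridge:** (506.5,187), with its flat at yaw about -2.4 rad. It is the only black one, and it stands in the white tray.

I'll start on the flaps.

```bash
cat > plan.py <<'E'
from h import *
def down(az): # tool z down, x at azimuth az
    return np.c_[[np.cos(az),np.sin(az),0],[np.sin(az),-np.cos(az),0],[0,0,-1]]
def cur():
    s=bot.state();q=s['tcp_rot'];return np.array(s['tool_pos']),R.from_quat(np.r_[q[1:],q[0]]).as_matrix()
def plan(wps,depth,start=None):
    """wps: (point at depth ahead of TCP, Rot, rows). prints calls of <=5 rows chained"""
    p,Q=start or cur();steps=[]
    for w,Rt,n in wps:
        t=np.array(w)-Rt[:,2]*depth;rv=R.from_matrix(Q.T@Rt).as_rotvec()
        for k in range(1,n+1): steps.append((p+(t-p)*k/n,Q@R.from_rotvec(rv*k/n).as_matrix()))
        print('  seg: mm/row %.0f deg/row %.1f'%(np.linalg.norm(t-p)/n,np.degrees(np.linalg.norm(rv))/n),'tcp',t.round(0))
        p,Q=t,Rt
    b=start or cur()
    for i in range(0,len(steps),5):
        ch=steps[i:i+5]
        print(str([[np.degrees(R.from_matrix(b[1].T@Qk).as_rotvec()).round(1).tolist(),(b[1].T@(pk-b[0])/10).round(2).tolist()] for pk,Qk in ch]))
        b=ch[-1]
C=np.load('fit.npz')['p']
def cw(x,y,z): # carton -> world
    c,s=np.cos(C[2]),np.sin(C[2]);return np.array([C[0]+c*x-s*y,C[1]+s*x+c*y,z])
E
python3 - <<'E'
from plan import *
D=down(C[2])
plan([(cw(0,0,175),D,8),(cw(0,0,125),D,1),(cw(0,20,112),D,1)],166)
E
```

```text
seg: mm/row 62 deg/row 8.9 tcp [509. 191. 341.]
  seg: mm/row 50 deg/row 0.0 tcp [509. 191. 291.]
  seg: mm/row 24 deg/row 0.0 tcp [510. 211. 278.]
[[[-0.0, -0.0, 8.9], [-3.57, 5.03, 0.8]], [[-0.0, -0.0, 17.8], [-7.13, 10.07, 1.59]], [[-0.0, -0.0, 26.6], [-10.7, 15.1, 2.39]], [[-0.0, -0.0, 35.5], [-14.27, 20.14, 3.19]], [[-0.0, -0.0, 44.4], [-17.84, 25.17, 3.98]]]
[[[-0.0, -0.0, 8.9], [0.97, 6.09, 0.8]], [[-0.0, -0.0, 17.8], [1.95, 12.19, 1.59]], [[-0.0, -0.0, 26.6], [2.92, 18.28, 2.39]], [[-0.0, -0.0, 26.6], [2.92, 18.28, 7.39]], [[-0.0, -0.0, 26.6], [3.82, 16.49, 8.69]]]
```

Request:
arm_command(deltas=[[[0, 0, 8.9], [-3.6, 5.0, 0.8], 0], [[0, 0, 17.8], [-7.1, 10.1, 1.6], 0], [[0, 0, 26.6], [-10.7, 15.1, 2.4], 0], [[0, 0, 35.5], [-14.3, 20.1, 3.2], 0], [[0, 0, 44.4], [-17.8, 25.2, 4.0], 0]])

```text
t: 2.12
tool_pos: [408.8, 344.5, 364.9]
tcp_rot: [-0.0, 0.979, 0.206, 0.0]
contact_force: [0.4, -0.0, -0.2]
width: 0.46
```

Request:
arm_command(deltas=[[[0, 0, 8.9], [1.0, 6.1, 0.8], 0], [[0, 0, 17.8], [1.95, 12.2, 1.6], 0], [[0, 0, 26.6], [2.9, 18.3, 2.4], 0], [[0, 0, 26.6], [2.9, 18.3, 2.4], 0]])

```text
t: 2.62
tool_pos: [511.1, 185.6, 340.6]
tcp_rot: [0.001, 1.0, -0.027, 0.001]
contact_force: [-0.3, 0.3, -0.4]
width: 0.013
```

Run:
```python
from plan import *
print(bot.state()['joint_pos'].round(2),cur()[0].round(1),np.degrees(np.arctan2(cur()[1][1,0],cur()[1][0,0])),cur()[1][:,2].round(3))
D=down(C[2])
# left flap th~.98: edge at y=79-29=50, z=133
th=np.array([1.2,1.45,1.6])
def arc(s,t,off=9): return cw(0,s*(79-52*np.cos(t)-off),0)
W=[(cw(0,0,120),D,1),(cw(0,38,118),D,1)]
W+=[(cw(0,79-52*np.cos(t)-9,118+52*(np.sin(t)-np.sin(.98))),D,1) for t in (1.2,1.45)]
W+=[(cw(0,90,125),D,1),(cw(0,108,116),D,1),(cw(0,128,108),D,1),(cw(0,128,108),D,1),(cw(0,110,145),D,1),(cw(0,40,160),D,2)]
plan(W,166)
```

```text
[-0.72  0.46  0.37  1.89 -0.21  0.83 -0.29] [511.1 185.6 340.6] -3.1508707764902963 [ 0.001 -0.003 -1.   ]
  seg: mm/row 55 deg/row 0.5 tcp [509. 191. 286.]
  seg: mm/row 38 deg/row 0.0 tcp [510. 229. 284.]
  seg: mm/row 14 deg/row 0.0 tcp [511. 242. 289.]
  seg: mm/row 13 deg/row 0.0 tcp [512. 255. 292.]
  seg: mm/row 26 deg/row 0.0 tcp [513. 281. 291.]
  seg: mm/row 20 deg/row 0.0 tcp [514. 299. 282.]
  seg: mm/row 22 deg/row 0.0 tcp [515. 319. 274.]
  seg: mm/row 0 deg/row 0.0 tcp [515. 319. 274.]
  seg: mm/row 41 deg/row 0.0 tcp [514. 301. 311.]
  seg: mm/row 36 deg/row 0.0 tcp [510. 231. 326.]
[[[0.2, -0.1, -0.5], [-0.28, -0.52, 5.46]], [[0.2, -0.1, -0.5], [-0.31, -4.32, 5.65]], [[0.2, -0.1, -0.5], [-0.33, -5.64, 5.12]], [[0.2, -0.1, -0.5], [-0.34, -6.89, 4.8]], [[0.2, -0.1, -0.5], [-0.36, -9.52, 4.94]]]
[[[0.0, 0.0, 0.0], [0.0, -1.8, 0.9]], [[0.0, 0.0, 0.0], [0.0, -3.8, 1.7]], [[0.0, 0.0, 0.0], [0.0, -3.8, 1.7]], [[0.0, 0.0, 0.0], [0.0, -2.0, -2.0]], [[0.0, 0.0, 0.0], [-0.0, 1.5, -2.75]]]
[[[0.0, 0.0, 0.0], [0.0, 3.5, -0.75]]]
```

Request:
arm_command(deltas=[[[0, 0, -0.5], [-0.3, -0.5, 5.5], 0], [[0, 0, -0.5], [-0.3, -4.3, 5.65], 0], [[0, 0, -0.5], [-0.3, -5.6, 5.1], 0], [[0, 0, -0.5], [-0.3, -6.9, 4.8], 0], [[0, 0, -0.5], [-0.4, -9.5, 4.9], 0]])

```text
t: 3.25
tool_pos: [510.0, 285.1, 293.2]
tcp_rot: [-0.0, 1.0, -0.019, 0.001]
contact_force: [-0.0, -0.5, 0.3]
width: 0.008
```

Request:
arm_command(deltas=[[[0, 0, 0], [0, -1.8, 0.9], 0], [[0, 0, 0], [0, -3.8, 1.7], 0], [[0, 0, 0], [0, -3.8, 1.7], 0], [[0, 0, 0], [0, -2.0, -2.0], 0], [[0, 0, 0], [0, 4.0, -3.0], 0]])

```text
t: 3.88
tool_pos: [508.4, 247.4, 323.5]
tcp_rot: [-0.001, 1.0, -0.016, 0.002]
contact_force: [1.5, -0.5, -0.3]
width: 0.003
```

Run:
```python
from plan import *
print(bot.state()['joint_pos'].round(2),cur()[0].round(1),bot.state()['contact_force'].round(1))
D=down(C[2])
im=bot.get_image('side');cv2.imwrite('pics/f1.png',cv2.resize(im[150:310,160:320,::-1],None,fx=3,fy=3))
W=[(cw(0,0,135),D,2),(cw(0,-20,122),D,1),(cw(0,-46,122),D,1)]
W+=[(cw(0,-(79-52*np.cos(t)-9),122+52*(np.sin(t)-np.sin(1.1))),D,1) for t in (1.45,)]
W+=[(cw(0,-90,125),D,1),(cw(0,-108,116),D,1),(cw(0,-128,108),D,1),(cw(0,-128,108),D,1),(cw(0,-110,145),D,1),(cw(0,-40,165),D,2)]
plan(W,166)
```

```text
[-0.8   0.51  0.35  1.85 -0.23  0.81 -0.36] [508.4 247.4 323.5] [ 1.5 -0.5 -0.3]
  seg: mm/row 25 deg/row 0.2 tcp [509. 191. 301.]
  seg: mm/row 24 deg/row 0.0 tcp [508. 171. 288.]
  seg: mm/row 26 deg/row 0.0 tcp [507. 145. 288.]
  seg: mm/row 19 deg/row 0.0 tcp [506. 127. 293.]
  seg: mm/row 26 deg/row 0.0 tcp [504. 101. 291.]
  seg: mm/row 20 deg/row 0.0 tcp [504.  83. 282.]
  seg: mm/row 22 deg/row 0.0 tcp [503.  63. 274.]
  seg: mm/row 0 deg/row 0.0 tcp [503.  63. 274.]
  seg: mm/row 41 deg/row 0.0 tcp [504.  81. 311.]
  seg: mm/row 36 deg/row 0.0 tcp [507. 151. 331.]
[[[0.1, -0.1, 0.1], [0.08, 2.24, 1.15]], [[0.3, -0.1, 0.1], [0.16, 4.48, 2.31]], [[0.3, -0.1, 0.1], [0.15, 6.48, 3.62]], [[0.3, -0.1, 0.1], [0.15, 9.08, 3.63]], [[0.3, -0.1, 0.1], [0.14, 10.85, 3.11]]]
[[[0.0, 0.0, 0.0], [-0.0, 2.63, 0.23]], [[0.0, 0.0, 0.0], [-0.0, 4.43, 1.13]], [[0.0, 0.0, 0.0], [-0.0, 6.43, 1.93]], [[0.0, 0.0, 0.0], [-0.0, 6.43, 1.93]], [[0.0, 0.0, 0.0], [-0.0, 4.63, -1.77]]]
[[[0.0, 0.0, 0.0], [-0.0, -3.5, -1.0]], [[0.0, 0.0, 0.0], [0.0, -7.0, -2.0]]]
```

View pics/f1.png

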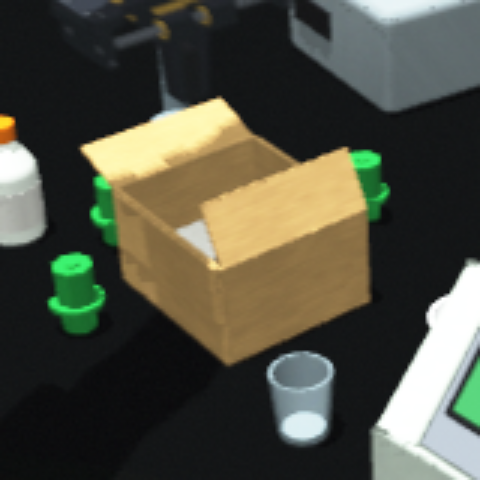

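The left flap is folded well back. Next is the right one; I let the arm settle first.

Request:
arm_command(deltas=[[[0, 0, 0], [0, 2.0, 0], 0], [[0, 0, 0], [0, 5.0, 1.5], 0], [[0, 0, 0], [0, 5.0, 1.5], 0]])

```text
t: 4.3
tool_pos: [505.5, 193.4, 305.7]
tcp_rot: [0.001, 1.0, -0.02, -0.001]
contact_force: [0.4, 0.7, 0.9]
width: 0.008
```

Run:
```python
from plan import *
print(cur()[0].round(1))
D=down(C[2])
W=[(cw(0,-20,122),D,1),(cw(0,-46,122),D,1)]
W+=[(cw(0,-(79-52*np.cos(t)-9),122+52*(np.sin(t)-np.sin(1.1))),D,1) for t in (1.45,)]
W+=[(cw(0,-90,125),D,1),(cw(0,-108,116),D,1),(cw(0,-128,108),D,1),(cw(0,-130,108),D,1),(cw(0,-110,145),D,1),(cw(0,-60,165),D,1),(cw(0,-10,165),D,1)]
plan(W,166)
```

```text
[505.5 193.4 305.7]
  seg: mm/row 29 deg/row 0.4 tcp [508. 171. 288.]
  seg: mm/row 26 deg/row 0.0 tcp [507. 145. 288.]
  seg: mm/row 19 deg/row 0.0 tcp [506. 127. 293.]
  seg: mm/row 26 deg/row 0.0 tcp [504. 101. 291.]
  seg: mm/row 20 deg/row 0.0 tcp [504.  83. 282.]
  seg: mm/row 22 deg/row 0.0 tcp [503.  63. 274.]
  seg: mm/row 2 deg/row 0.0 tcp [503.  61. 274.]
  seg: mm/row 42 deg/row 0.0 tcp [504.  81. 311.]
  seg: mm/row 54 deg/row 0.0 tcp [506. 131. 331.]
  seg: mm/row 50 deg/row 0.0 tcp [508. 181. 331.]
[[[0.1, 0.1, 0.4], [0.31, 2.24, 1.77]], [[0.1, 0.1, 0.4], [0.3, 4.84, 1.78]], [[0.1, 0.1, 0.4], [0.28, 6.61, 1.25]], [[0.1, 0.1, 0.4], [0.27, 9.24, 1.49]], [[0.1, 0.1, 0.4], [0.26, 11.03, 2.39]]]
[[[0.0, 0.0, 0.0], [-0.0, 2.0, 0.8]], [[0.0, 0.0, 0.0], [0.0, 2.2, 0.8]], [[0.0, 0.0, 0.0], [-0.0, 0.2, -2.9]], [[0.0, 0.0, 0.0], [-0.0, -4.8, -4.9]], [[0.0, 0.0, 0.0], [-0.0, -9.8, -4.9]]]
```

Request:
arm_command(deltas=[[[0, 0, 0.4], [0.3, 2.2, 1.8], 0], [[0, 0, 0.4], [0.3, 4.8, 1.8], 0], [[0, 0, 0.4], [0.3, 6.6, 1.25], 0], [[0, 0, 0.4], [0.3, 9.2, 1.5], 0], [[0, 0, 0.4], [0.3, 11.0, 2.4], 0]])

```text
t: 4.92
tool_pos: [505.6, 85.8, 283.7]
tcp_rot: [-0.001, 1.0, -0.022, 0.001]
contact_force: [0.1, 0.3, -0.1]
width: 0.008
```

Request:
arm_command(deltas=[[[0, 0, 0], [0, 2.0, 0.8], 0], [[0, 0, 0], [0, 2.2, 0.8], 0], [[0, 0, 0], [0, 0.2, -2.9], 0], [[0, 0, 0], [0, -4.8, -4.9], 0], [[0, 0, 0], [0, -9.8, -4.9], 0.6]])

```text
t: 5.55
tool_pos: [510.0, 186.7, 334.5]
tcp_rot: [-0.001, 1.0, -0.022, 0.002]
contact_force: [-0.0, -1.3, -0.5]
width: 0.095
```

Request:
arm_command(deltas=[[[0, 0, 0], [0, 0, 0], 0.6], [[0, 0, 0], [0, 0, 0], 0.6]])

```text
t: 5.8
tool_pos: [509.1, 184.2, 332.0]
tcp_rot: [0.0, 1.0, -0.021, 0.0]
contact_force: [-0.6, -1.1, 0.1]
width: 0.324
```

Run:
```python
from plan import *
s=bot.state();print(cur()[0].round(1),s['width'],s['t'],s['joint_pos'].round(2))
im=bot.get_image('side');it=bot.get_image('top')
a=cv2.resize(im[150:310,160:320,::-1],(400,400));b=cv2.resize(it[220:340,160:280,::-1],(400,400))
cv2.imwrite('pics/f2.png',np.hstack([a,b]))
print(proj('top',[[506.7,187,67]]),atz('top',(230.1,278.9),67))
D=down(C[2])
plan([([506.5,187.5,130],D,1),([506.5,187.5,100],D,1),([506.5,187.5,57],D,2),([506.5,187.5,57],D,1)],147.3)
```

```text
[509.1 184.2 332. ] 0.32368161137271123 5.8 [-0.71  0.47  0.36  1.91 -0.22  0.81 -0.27]
[[230.29249569 278.37613029]] [505.53916812 187.41010862  67.        ]
  seg: mm/row 55 deg/row 0.1 tcp [506. 188. 277.]
  seg: mm/row 30 deg/row 0.0 tcp [506. 188. 247.]
  seg: mm/row 22 deg/row 0.0 tcp [506. 188. 204.]
  seg: mm/row 0 deg/row 0.0 tcp [506. 188. 204.]
[[[0.0, -0.0, 0.1], [-0.3, -0.46, 5.46]], [[0.0, -0.0, 0.1], [-0.3, -0.46, 8.46]], [[0.0, -0.0, 0.1], [-0.3, -0.46, 10.61]], [[0.0, -0.0, 0.1], [-0.3, -0.46, 12.76]], [[0.0, -0.0, 0.1], [-0.3, -0.46, 12.76]]]
```

View pics/f2.png

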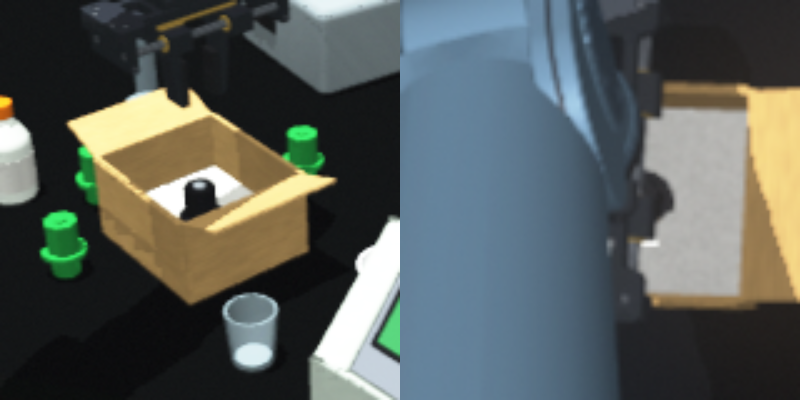

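Both flaps are well back, and the black cartridge shows in the side view at about (240,223). I check its position against the side ray and go down.

Run:
```python
from h import *
print(atz('side',(240,224),67), proj('side',[[506,187.3,67]]))
```

```text
[506.65676957 186.0726218   67.        ] [[239.48151218 223.90015823]]
```

Request:
arm_command(deltas=[[[0, 0, 0], [-0.3, -0.45, 5.0], 0.6], [[0, 0, 0], [-0.3, -0.45, 6.5], 0.6], [[0, 0, 0], [-0.3, -0.45, 6.5], 0.6]])

```text
t: 6.28
tool_pos: [506.4, 187.5, 266.3]
tcp_rot: [0.001, 1.0, -0.022, -0.001]
contact_force: [1.0, 0.2, -0.9]
width: 0.601
```

Run:
```python
from plan import *
s=bot.state();print(cur()[0].round(1),s['width'])
D=down(C[2])
plan([([506.2,187.3,80],D,1),([506.2,187.3,57],D,1)],147.3)
```

```text
[506.4 187.5 266.3] 0.6011611503604452
  seg: mm/row 39 deg/row 0.2 tcp [506. 187. 227.]
  seg: mm/row 23 deg/row 0.0 tcp [506. 187. 204.]
[[[0.1, 0.1, 0.1], [-0.01, 0.01, 3.9]], [[0.1, 0.1, 0.1], [-0.0, 0.01, 6.2]]]
```

Request:
arm_command(deltas=[[[0, 0, 0], [0, 0, 3.9], 0.6], [[0, 0, 0], [0, 0, 6.2], 0.6], [[0, 0, 0], [0, 0, 6.2], 0.6], [[0, 0, 0], [0, 0, 6.2], 0.1], [[0, 0, 0], [0, 0, 6.2], 0.1]], newtons=30)

```text
t: 6.9
tool_pos: [507.1, 188.6, 206.2]
tcp_rot: [-0.001, 1.0, -0.022, 0.001]
contact_force: [-0.4, 0.9, 0.1]
width: 0.398
```

Request:
arm_command(deltas=[[[0, 0, 0], [0, 0, 0], 0.1], [[0, 0, 0], [0, 0, 0], 0.1], [[0, 0, 0], [0, 0, 0], 0.1]], newtons=30)

```text
t: 7.28
tool_pos: [506.9, 188.6, 205.9]
tcp_rot: [-0.0, 1.0, -0.022, 0.001]
contact_force: [-1.1, -0.8, 7.6]
width: 0.338
```

The grip is on two faces (29.7 mm). I lift, and meanwhile refit the port with the yaw from the silhouettes.

Request:
arm_command(deltas=[[[0, 0, 0], [0, 0, -3], 0.1], [[0, 0, 0], [0, 0, -8], 0.1], [[0, 0, 0], [0, 0, -13], 0.1], [[0, 0, 0], [0, 0, -18], 0.1], [[0, 0, 0], [0, 0, -18], 0.1]])

```text
t: 7.9
tool_pos: [507.6, 188.6, 388.6]
tcp_rot: [-0.002, 1.0, -0.022, 0.003]
contact_force: [-0.1, -0.2, -2.3]
width: 0.339
```

```bash
cat >> plan.py <<'E'
GD=175.9
def toolR(yaw,a):
    F=R.from_euler('z',yaw).as_matrix()@R.from_euler('y',-np.radians(28)).as_matrix()
    z=-F[:,2];f=F@[np.cos(a),np.sin(a),0];g=np.cross(z,f);k=np.radians(-135);x=np.cos(k)*f+np.sin(k)*g
    return np.c_[x,np.cross(z,x),z],F
E
python3 - <<'E'
from m2 import *
import plan as pl
p=np.load('port.npy')
for yw in(2.07,2.09):
    c=lambda v:cost(np.r_[v[:3],yw,v[3]]);r=minimize(c,p[[0,1,2,4]],method='Nelder-Mead',options=dict(maxiter=150,initial_simplex=p[[0,1,2,4]]+np.vstack([np.zeros(4),np.diag([2,2,2,.1])])));print(yw,r.x.round(2),r.fun)
x=r.x;np.save('port2.npy',np.r_[x[:3],2.085,x[3]])
T,F=pl.toolR(2.085,x[3]);print(pl.cur()[0],bot.state()['width'],T.round(2).tolist())
pl.plan([(x[:3]+F[:,2]*80,T,15)],pl.GD)
E
```

```text
2.07 [ 485.1  -209.58  105.25   -0.52] -132.54960000000003
2.09 [ 485.17 -209.64  105.23   -0.54] -132.05463333333336
[507.60150585 188.64102016 388.63710336] 0.3390778944131137 [[-0.74, -0.63, -0.23], [-0.66, 0.63, 0.41], [-0.11, 0.46, -0.88]]
  seg: mm/row 34 deg/row 9.0 tcp [ 544. -314.  331.]
[[[-0.4, -2.3, 8.7], [0.39, 3.34, 0.37]], [[-0.8, -4.7, 17.5], [0.78, 6.68, 0.74]], [[-1.2, -7.0, 26.2], [1.16, 10.02, 1.12]], [[-1.6, -9.3, 34.9], [1.55, 13.36, 1.49]], [[-2.0, -11.6, 43.6], [1.94, 16.7, 1.86]]]
[[[-0.4, -2.3, 8.7], [2.64, 2.11, 0.15]], [[-0.8, -4.7, 17.5], [5.27, 4.23, 0.3]], [[-1.2, -7.0, 26.2], [7.91, 6.34, 0.45]], [[-1.6, -9.3, 34.9], [10.55, 8.46, 0.6]], [[-2.0, -11.6, 43.6], [13.18, 10.57, 0.75]]]
[[[-0.4, -2.3, 8.7], [3.34, -0.28, -0.46]], [[-0.8, -4.7, 17.5], [6.68, -0.56, -0.91]], [[-1.2, -7.0, 26.2], [10.02, -0.84, -1.37]], [[-1.6, -9.3, 34.9], [13.36, -1.13, -1.83]], [[-2.0, -11.6, 43.6], [16.7, -1.41, -2.28]]]
```

Request:
arm_command(deltas=[[[-0.4, -2.3, 8.7], [0.4, 3.3, 0.4], 0.1], [[-0.8, -4.7, 17.5], [0.8, 6.7, 0.7], 0.1], [[-1.2, -7.0, 26.2], [1.2, 10.0, 1.1], 0.1], [[-1.6, -9.3, 34.9], [1.55, 13.4, 1.5], 0.1], [[-2.0, -11.6, 43.6], [1.9, 16.7, 1.9], 0.1]])

```text
t: 8.52
tool_pos: [517.6, 19.8, 364.4]
tcp_rot: [0.015, 0.914, -0.393, -0.1]
contact_force: [0.7, -0.5, -1.4]
width: 0.338
```

Request:
arm_command(deltas=[[[-0.4, -2.3, 8.7], [2.6, 2.1, 0.15], 0.1], [[-0.8, -4.7, 17.5], [5.3, 4.2, 0.3], 0.1], [[-1.2, -7.0, 26.2], [7.9, 6.3, 0.45], 0.1], [[-1.6, -9.3, 34.9], [10.55, 8.5, 0.6], 0.1], [[-2.0, -11.6, 43.6], [13.2, 10.6, 0.75], 0.1]])

```text
t: 9.15
tool_pos: [529.9, -148.0, 345.7]
tcp_rot: [-0.028, -0.688, 0.701, 0.184]
contact_force: [0.2, -0.1, -1.2]
width: 0.34
```

Run:
```python
import plan as pl;from h import *
x=np.load('port2.npy');T,F=pl.toolR(x[3],x[4]);s=bot.state();print(pl.cur()[0],s['joint_pos'].round(2),s['width'])
pl.plan([(x[:3]+F[:,2]*80,T,5)],pl.GD)
```

```text
[ 529.91614111 -148.03023477  345.68902731] [-0.29  0.66  0.75  1.75 -0.52  1.32 -0.91] 0.33993344381516133
  seg: mm/row 33 deg/row 9.0 tcp [ 544. -314.  331.]
[[[-0.3, -2.4, 8.7], [3.29, -0.31, -0.54]], [[-0.7, -4.8, 17.3], [6.58, -0.62, -1.09]], [[-1.0, -7.1, 26.0], [9.87, -0.93, -1.63]], [[-1.4, -9.5, 34.6], [13.16, -1.25, -2.17]], [[-1.7, -11.9, 43.3], [16.45, -1.56, -2.71]]]
```

Request:
arm_command(deltas=[[[-0.3, -2.4, 8.7], [3.3, -0.3, -0.55], 0.1], [[-0.7, -4.8, 17.3], [6.6, -0.6, -1.1], 0.1], [[-1.0, -7.1, 26.0], [9.9, -0.9, -1.6], 0.1], [[-1.4, -9.5, 34.6], [13.2, -1.25, -2.2], 0.1], [[-1.7, -11.9, 43.3], [16.45, -1.55, -2.7], 0.1]])

```text
t: 9.78
tool_pos: [545.2, -314.1, 330.8]
tcp_rot: [-0.032, -0.359, 0.902, 0.24]
contact_force: [0.8, -0.6, -0.2]
width: 0.34
```

Request:
arm_command(deltas=[[[0, 0, 0], [0, 0, 0], 0.1], [[0, 0, 0], [0, 0, 0], 0.1]])

```text
t: 10.02
tool_pos: [545.4, -312.5, 331.4]
tcp_rot: [-0.032, -0.362, 0.9, 0.239]
contact_force: [1.6, 0.5, -1.1]
width: 0.34
```

```bash
cat > m3.py <<'E'
import plan as pl;from m2 import *
x=np.load('port2.npy');Tt,F=pl.toolR(x[3],x[4]);s=bot.state();p,Q=pl.cur();print(p,s['joint_pos'].round(2),s['width'],s['contact_force'].round(1))
o=p+Q[:,2]*pl.GD;e=F.T@(o-x[:3]);print('cart in port',e.round(1),'rot err deg',np.degrees(R.from_matrix(Q.T@Tt).as_rotvec()).round(1))
pl.plan([(x[:3]+F[:,2]*28,Tt,2)],pl.GD)
# overlay the expected cartridge
f=Q@[-.7071,.7071,0];Z=-Q[:,2];Cf=np.c_[f,np.cross(Z,f),Z]
def loop(P,z): return o+np.c_[P,0*P[:,0]+z]@Cf.T
t=np.linspace(0,2*np.pi,60)
L=[loop(D(22,16.5,0),0),loop(D(14,9,0),-22),loop(D(22,16.5,0),5),x[:3]+np.c_[30*np.cos(t),30*np.sin(t),0*t]@F.T]
out=[]
for n in('side','top'):
    im=bot.get_image(n)[...,::-1].copy();c=proj(n,o[None])[0];q0=(c-[35,30]).astype(int).clip(0)
    v=cv2.resize(im[q0[1]:q0[1]+70,q0[0]:q0[0]+70],None,fx=5.5,fy=5.5,interpolation=cv2.INTER_CUBIC);w=v.copy()
    for l in L: cv2.polylines(w,[np.round((proj(n,l)-q0+.5)*5.5).astype(int)],True,(0,0,255),1)
    out.append(np.hstack([v,w]))
import sys
cv2.imwrite('pics/'+sys.argv[1],out[0] if len(sys.argv)<3 else np.vstack(out))
E
python3 m3.py ap.png
```

```text
[ 545.40740201 -312.52299725  331.4303417 ] [ 0.    0.88  0.86  1.51 -0.73  1.58 -1.34] 0.3397402631882866 [ 1.6  0.5 -1.1]
cart in port [ 0.8 -1.8 79.8] rot err deg [-0.  -0.   0.4]
  seg: mm/row 26 deg/row 0.2 tcp [ 532. -293.  285.]
[[[-0.0, -0.0, 0.2], [0.1, -0.02, 2.59]], [[-0.0, -0.0, 0.4], [0.2, -0.04, 5.18]]]
```

View pics/ap.png

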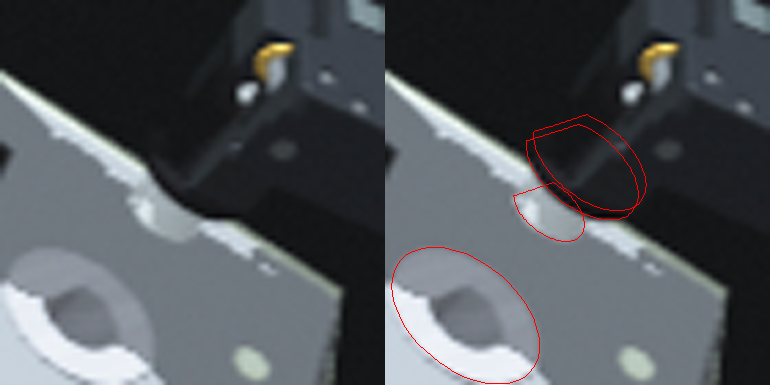

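The held cartridge matches the predicted outline, with the barrel flat at the upper left in line with the socket's flat. I move in close and then feel downwards.

Request:
arm_command(deltas=[[[0, 0, 0.4], [0.2, 0, 2.6], 0.1], [[0, 0, 0.4], [0.2, 0, 5.2], 0.1], [[0, 0, 0.4], [0.2, 0, 5.2], 0.1], [[0, 0, 0.4], [0.2, 0, 5.2], 0.1]])

```text
t: 10.62
tool_pos: [532.6, -293.4, 287.3]
tcp_rot: [-0.032, -0.359, 0.902, 0.238]
contact_force: [0.5, 0.4, -1.1]
width: 0.34
```

```bash
python3 m3.py ap2.png 2
```

```text
[ 532.5765746  -293.41154209  287.30586854] [-0.02  0.91  0.84  1.59 -0.77  1.49 -1.32] 0.3395547441343754 [ 0.5  0.4 -1.1]
cart in port [-0.1 -0.1 30.1] rot err deg [-0.2 -0.  -0. ]
  seg: mm/row 1 deg/row 0.1 tcp [ 532. -293.  285.]
[[[-0.1, -0.0, -0.0], [0.01, -0.02, 0.1]], [[-0.2, -0.0, -0.0], [0.02, -0.04, 0.21]]]
```

View pics/ap2.png

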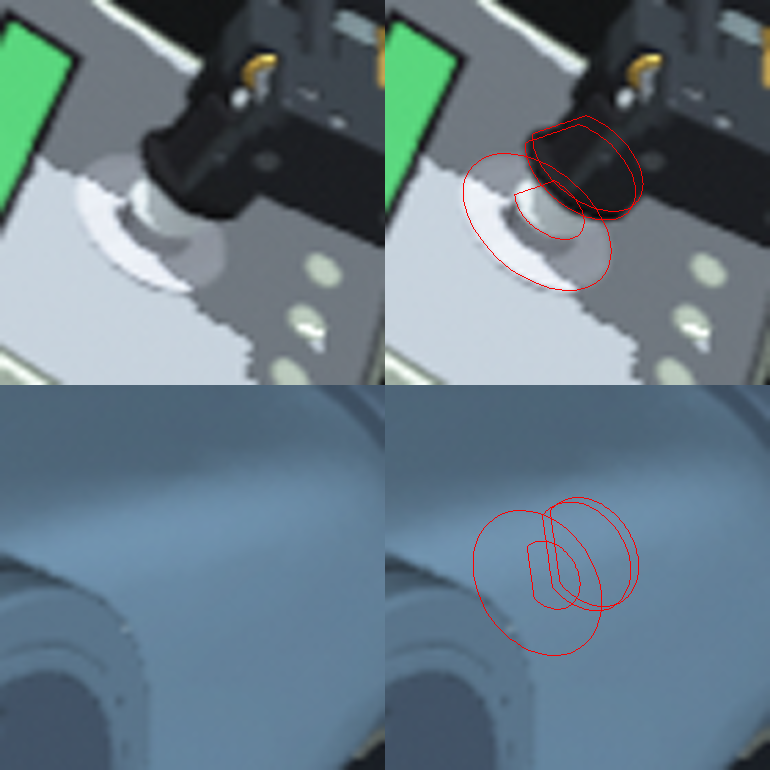

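Predicted and actual outlines coincide within about a millimetre. I push down in small steps.

Request:
arm_command(deltas=[[[0, 0, 0], [0, 0, 0.5], 0.1], [[0, 0, 0], [0, 0, 0.9], 0.1], [[0, 0, 0], [0, 0, 1.1], 0.1], [[0, 0, 0], [0, 0, 1.3], 0.1], [[0, 0, 0], [0, 0, 1.3], 0.1]])

```text
t: 11.35
tool_pos: [529.0, -288.1, 274.7]
tcp_rot: [-0.033, -0.358, 0.902, 0.239]
contact_force: [-0.3, 0.1, -1.8]
width: 0.339
```

```bash
cat > st.py <<'E'
import plan as pl;from h import *
x=np.load('port2.npy');Tt,F=pl.toolR(x[3],x[4]);s=bot.state();p,Q=pl.cur();o=p+Q[:,2]*pl.GD
print('cart in port',(F.T@(o-x[:3])).round(2),'rot err',np.degrees(R.from_matrix(Q.T@Tt).as_rotvec()).round(1),'F port',(F.T@s['contact_force']).round(1),'M tool',(Q.T@s['ft_torque']).round(2),s['width'].round(3),s['t'])
print('port axes in tool',(Q.T@F).round(2).tolist())
E
python3 st.py
```

```text
Traceback (most recent call last):
  File "st.py", line 3, in <module>
    print('cart in port',(F.T@(o-x[:3])).round(2),'rot err',np.degrees(R.from_matrix(Q.T@Tt).as_rotvec()).round(1),'F port',(F.T@s['contact_force']).round(1),'M tool',(Q.T@s['ft_torque']).round(2),s['width'].round(3),s['t'])
                                                                                                                                                                                                     ^^^^^^^^^^^^^^^^
AttributeError: 'float' object has no attribute 'round'
```

```bash
sed -i "s/s\['width'\].round(3)/round(s['width'],3)/" st.py; python3 st.py
```

```text
cart in port [-0.14  0.4  15.92] rot err [-0.1 -0.  -0.1] F port [-0.6  0.2 -1.7] M tool [0.35 0.26 0.03] 0.339 11.35
port axes in tool [[-0.24, 0.97, 0.0], [0.97, 0.24, -0.0], [-0.0, -0.0, -1.0]]
```

The barrel is 6 mm into the hole with no contact force. I continue.

Request:
arm_command(deltas=[[[0, 0, 0], [0, 0, 0.4], 0.1], [[0, 0, 0], [0, 0, 0.8], 0.1], [[0, 0, 0], [0, 0, 1.1], 0.1], [[0, 0, 0], [0, 0, 1.4], 0.1], [[0, 0, 0], [0, 0, 1.5], 0.1]])

```text
t: 11.98
tool_pos: [525.5, -281.9, 261.3]
tcp_rot: [-0.033, -0.358, 0.902, 0.239]
contact_force: [0.3, 0.3, -1.2]
width: 0.34
```

```bash
python3 st.py
```

```text
cart in port [-0.15  0.41  0.8 ] rot err [-0.1 -0.  -0.1] F port [-0.5 -0.3 -1.1] M tool [0.45 0.21 0.12] 0.34 11.975
port axes in tool [[-0.24, 0.97, 0.0], [0.97, 0.24, -0.0], [-0.0, -0.0, -1.0]]
```

Nearly home. I press gently until there is a contact force.

Request:
arm_command(deltas=[[[0, 0, 0], [0, 0, 0.1], 0.1], [[0, 0, 0], [0, 0, 0.2], 0.1], [[0, 0, 0], [0, 0, 0.3], 0.1], [[0, 0, 0], [0, 0, 0.3], 0.1]])

```text
t: 12.48
tool_pos: [525.2, -281.5, 260.4]
tcp_rot: [-0.032, -0.358, 0.902, 0.238]
contact_force: [0.1, -1.2, 7.7]
width: 0.342
```

```bash
python3 st.py
```

```text
cart in port [-0.39  0.33 -0.22] rot err [-0.2  0.  -0.1] F port [2.7 0.5 7.3] M tool [-0.31  0.16  0.06] 0.342 12.475
port axes in tool [[-0.24, 0.97, -0.0], [0.97, 0.24, -0.0], [-0.0, -0.0, -1.0]]
```

Request:
arm_command(deltas=[[[0, 0, 0], [0, 0, 0.2], 0.1], [[0, 0, 0], [0, 0, 0.3], 0.1], [[0, 0, 0], [0, 0, 0.3], 0.1]])

```text
t: 12.85
tool_pos: [524.8, -281.5, 260.4]
tcp_rot: [-0.031, -0.358, 0.902, 0.237]
contact_force: [0.7, -3.4, 24.6]
width: 0.337
```

```bash
python3 st.py
```

```text
cart in port [-0.49  0.28 -0.38] rot err [-0.3  0.1 -0.1] F port [ 8.6  1.  23.3] M tool [-1.55  0.06  0.1 ] 0.337 12.85
port axes in tool [[-0.24, 0.97, -0.0], [0.97, 0.24, -0.01], [-0.01, -0.0, -1.0]]
```

It is against a firm stop at 23 N with z about -0.3 mm. I relax the push, open, and withdraw along the axis.

Request:
arm_command(deltas=[[[0, 0, 0], [0, 0, -0.4], 0.1], [[0, 0, 0], [0, 0, -0.4], 0.6], [[0, 0, 0], [0, 0, -0.4], 0.6], [[0, 0, 0], [0, 0, -0.4], 0.6], [[0, 0, 0], [0, 0, -0.4], 0.6]])

```text
t: 13.48
tool_pos: [525.1, -281.1, 259.6]
tcp_rot: [-0.033, -0.358, 0.902, 0.239]
contact_force: [-0.7, 0.6, -0.4]
width: 0.6
```

Request:
arm_command(deltas=[[[0, 0, 0], [0, 0, -2], 0.6], [[0, 0, 0], [0, 0, -5], 0.6], [[0, 0, 0], [0, 0, -9], 0.6], [[0, 0, 0], [0, 0, -14], 0.6], [[0, 0, 0], [0, 0, -14], 0.6]])

```text
t: 14.1
tool_pos: [557.5, -341.1, 388.4]
tcp_rot: [-0.031, -0.358, 0.903, 0.235]
contact_force: [0.3, -1.4, -0.0]
width: 0.6
```

```bash
cat > fin.py <<'E'
import plan as pl;from m2 import *
x=np.load('port2.npy');_,F=pl.toolR(x[3],x[4]);s=bot.state();print(s['t'],s['tool_pos'].round(0),s['width'],s['contact_force'].round(1))
d=D(22,16.5,x[4]);oc=np.arange(8)*np.pi/4+np.pi/8+x[4];w=15/np.cos(np.pi/8)*np.c_[np.cos(oc),np.sin(oc)]
L=[x[:3]+np.c_[P,0*P[:,0]+z]@F.T for P,z in((d,0),(d,5),(w,37))]
im=bot.get_image('side')[...,::-1].copy();a=cv2.resize(im[255:330,310:385],(400,400),interpolation=cv2.INTER_CUBIC)
for l in L: cv2.polylines(a,[np.round((proj('side',l)-[310,255]+.5)*400/75).astype(int)],True,(0,0,255),1)
cv2.imwrite('pics/fin.png',np.hstack([a,cv2.resize(im[150:310,180:340],(400,400))]))
E
python3 fin.py
```

```text
14.1 [ 557. -341.  388.] 0.6004252377141712 [ 0.3 -1.4 -0. ]
```

View pics/fin.png

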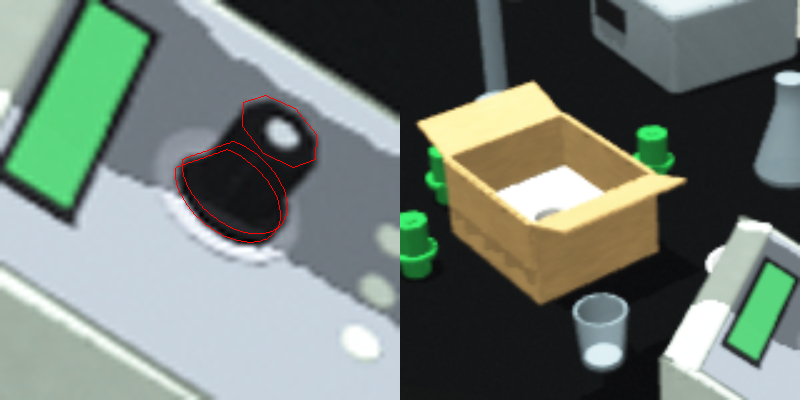

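The cartridge sits flush and matches the predicted seated outline. Both flaps are well back and the gripper is clear. I hand in.

Request:
arm_command(deltas=[[[0, 0, 0], [0, 0, 0], 0.6], [[0, 0, 0], [0, 0, 0], 0.6]])

```text
t: 14.4
tool_pos: [557.2, -337.6, 382.6]
tcp_rot: [-0.033, -0.358, 0.902, 0.239]
contact_force: [0.2, -0.1, -0.4]
width: 0.598
```

```bash
python3 -c "
from station import bot
print(bot.close_job())"
```

```text
the job is handed in; nothing more can be done
None
```

The job is handed in at about 14.4 s of the 72 s allowed; closing it gave no verdict. I folded both flaps well back, lifted the black cartridge out, turned its flat to the socket's flat and pushed it home, then let go and backed off.

**Last checks:**
- **Seating:** before I let go, the arm reading put the cartridge within about 0.5 mm across and -0.4 mm in height from my fitted socket position. It was against a firm stop at 23 N.
- **After release:** in the side picture the cartridge lies on the predicted seated outline. Both flaps are still well back and the gripper is clear.
- **Other things:** the ones visible in that last crop (flask, beaker, green look-alikes) looked undisturbed. I did not measure the bystanders again, and the reagent bottle, dish, pestle and other flask were not in the last view.
- **Disagreement:** two estimates of the titrator's yaw differed by about 0.04 rad. I used 2.085 rad; the barrel met no force until the stop.
- **Picture budget:** I viewed 9 of the 10 pictures.

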